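# Seat the washed board of a wire cheese cutter and close the bow

### The arm

A 7-joint arm with a two-finger parallel gripper is mounted at the origin on a cart in front of the work surface, level with it; the furniture and walls round the work are solid. World frame = base frame: x ahead of the robot, y to its left, z up, the work surface at z = 0. Lengths are in m, angles in rad, forces in N, time in s.
With the tool pointing down it reaches from about 0.35 to 0.9 m from the base axis. Payload 8.1 kg.
Tool frame: the origin (TCP) lies at the very end of the fingers, on their centre line; the grasp point (between the pads) lies 19 mm behind it (arm.tcp_to_grasp is the z of the grasp point in the tool frame, in m); z points along the fingers, y is the line along which they close (so a half turn about z gives the same grasp; the last joint's range is limited). The gripper opens to 92 mm and grips with 3 to 60 N. Pads are 19 mm wide; open, the fingers measure 130 mm over their backs; the gripper's body (75 mm by 190 mm) begins 47 mm behind the grasp point.
Start: joints at [-0.103, 0.434, 0.025, 1.573, -0.012, 1.134, -0.075], TCP at [0.625, -0, 0.227] pointing down, gripper open.
Joint ranges: [-2.62, 2.62], [-0.44, 2.09], [-1.27, 1.32], [0.08, 2.57], [-1.32, 4.46], [0.12, 2], [-2.74, 2.74]. Speed limits (rad/s): [2.22, 2.22, 3.01, 3.01, 3.14, 3.14, 3.14].

### API

Orientations are given as a rotation vector (axis times angle).
In Python, from cell import readout, vision, sign_off, arm gives the robot as it stands. The module is installed in compiled form; this text tells all that it offers.
- The arm moves only by the shell command python3 -m creep 'ROWS' [FORCE]. ROWS is JSON, a list of rows, each a list of 5 numbers: the shift along the tool's x, y, z in units of 4 cm (1.0 is 4 cm), then the turn about the tool's z in units of 4 degrees (1.0 is 4 degrees), then the opening, from 0 (shut) to 1 (fully open). A call has 1 to 12 rows; each row shifts and turns the commanded pose from where the row before left it, along the tool's axes as they then stand; what a row does not reach is not made up. A row lasts 1/8 s, in which the tool goes at most 62.5 mm and 10.7 degrees, less where a joint would pass 70% of its speed; a pose out of reach is approached as far as the arm can. A call with a number of a shift or a turn outside -1 to 1 is refused whole. A call with a gripper value outside its range is refused whole. The fingers move at their own pace and stop on an object; FORCE is the grip in N (left out, the last holds). Time passes only in rows, so rows that do not move let the fingers close. It gives the time, the measured TCP pose, the force, the opening and the grip force at its end, in the units of the state.
- readout.observe(): the state, without advancing time (a new reading comes with each control period).
- vision.get_image(name): name is "scene" or "top"; returns a dict with "pixels" (400x640x3 uint8, blue, green, red), "z_map" (400x640 float32, m along the optical axis (not along the pixel's ray), 0 where there is no reading), "camera_matrix" (3x3 intrinsics, pixels), "position" and "rotation" of the camera in the world. Camera axes: x right, y up, looking along -z (the intrinsics and any distortion apply to the point x, -y, -z); pixel columns grow to the right and rows downward; lengths in m; the calibration is good to about 2 mm. A picture is of the moment at which its call begins.
- sign_off(): hands the job in; it is judged then, once.
The state is a dict: "clock": time; "joints": joint angles; "dq": joint speeds; "joint_efforts": joint torques, N m; "position": TCP position; "ee_rot": TCP orientation; "force": force on the tool from outside, world axes, zero at the start; "ft_torque": the same for the moment, N m; "width": opening from 0.0 (shut) to 1.0 (fully open); "gripper_force": force on a finger pad.
Only numpy, scipy, OpenCV 4.12 (cv2) and the standard library are available. Lean on these libraries where they do the work, as an engineer would, in place of code of your own. Each camera call takes 0.05 s, during which the arm holds its last target. There are 200 camera calls.

### The job

The washed board of the wire cheese cutter has been laid back loosely on its steel base. Slide it home and press it so that it bears firmly on both dowels and on the end stop at the same time, pushing gently and never ramming it; then lower the wire bow by its black handle all the way down, so that the wire lies in the board's groove, and let go. Do not press the wire onto the wood, and leave the other things on the counter where they are.

Things in the scene. Friction and masses are not known exactly. Their poses are not given: they have to be found in the camera images.
- cutter_base: Polished steel base plate of a wire cheese cutter, fixed to the worktop; 290 x 320 mm, top face 10 mm up. Origin: on the worktop, under the centre of the board when that is home. x points away from the robot to the bow's hinge, y left to the end stop. The plate spans x -145..145, y -170..150 mm.
- dowel_left: Steel dowel pin, 10 mm diameter, 16 mm high, standing on the base plate at x = +70, y = +75 mm of the base. Origin at its foot, on its axis. The board's far long edge bears on it.
- dowel_right: The second, equal dowel, at x = +70, y = -75 mm of the base. Origin at its foot, on its axis. A push along the base's x about midway between the dowels (base y = 0) turns the board square until it bears on both; a push opposite or outside a dowel can jam it at a slant.
- end_stop: End stop: dark steel block, 34 x 18 x 18 mm, with a domed brass button that looks to the right; the board's left end bears on it. Origin: on the plate under the button's tip (x = 50, y = 115 mm of the base; button axis 10 mm above the plate).
- board_centre (a point): Centre, half-way up, of the loose waxed beech board: 130 mm deep (its x), 230 long (its y), 18 thick, 0.3 to 0.55 kg, friction about 0.2 on all it touches; flat on the plate (top 28 mm above the worktop). Axes parallel to the base's when home: far edge on both dowels, left end on the end stop, centre over the base's origin. Starts 8 to 35 mm short, turned up to 0.08 rad.
- cut_corner (a point): Middle of the board's cut-off near right corner: an upright face, 42 mm wide, 18 high, at 45 degrees, x = -50, y = -100 mm from the board's centre. A level push square on it (along board x + y) drives the board to both dowels and the stop at once and loads all three; 15 to 20 N held for half a second is firm, more than 20 N on one of them is ramming. Pressing down as well makes it stick.
- groove (a point): Middle of the floor of the saw groove in the board's top: 6 mm wide, 8 mm deep, along the board's x over its whole depth, at y = +45 mm from the board's centre.
- bow_hinge (a point): Hinge of the wire bow at the back of the base: on its axis, which is parallel to the base's y; at x = 118, y = 45, z = 23.5 mm of the base.
- wire_bow (a joint): Angle of the bow about its hinge: 0 fully down (wire level, 4.5 mm below the board's top, in the groove if the board is home), 1.4 upright, 1.5 the most. Stiff hinge: it stays where it is left; moving it takes 1 to 3 N at the handle, more where a tight grip turns on it. Wire 2.5 mm thick, 60 mm under the bow's top bar; the front leg hangs 18 mm before the board when down.
- bow_grip (a point): Middle of the bow's black handle: a round bar, 18 mm diameter, 104 long, parallel to the base's y, held at its two ends, its middle 90 mm free all round. It runs on a circle of 257 mm about the hinge: at joint value t it is at x = 118 - 257 cos(t + 0.2355), y = 45, z = 23.5 + 257 sin(t + 0.2355) mm of the base; an upright grip may let it turn between the fingers.
- tub: Bystander: shut steel food pan with a hinged lid, 186 x 188 x 110 mm. Origin at the centre of its underside.
- label_tape: Bystander: roll of masking tape lying flat, 104 mm across, 25 mm high. Origin at the centre of its underside.
- marker: Bystander: blue and white marker pen lying down, 135 long mm. Origin at the centre of its underside.
- deli_pot: Bystander: small printed plastic pot, 72 mm across, 71 mm high. Origin at the centre of its underside.
- timer: Bystander: kitchen timer with red dial, 68 mm across, 56 mm high. Origin at the centre of its underside.

How it is judged:
On the way, in this order (a step that is already met when the one before it is completed fails the run):
1. with the bow still raised, the board is pressed against both dowels and the end stop at the same time (at least 1.5 N on each) (contact force between board and dowel_left above 1.5 N and contact force between board and dowel_right above 1.5 N and contact force between board and end_stop above 1.5 N and value of joint wire_bow above 0.7 rad), for 0.3 s.
2. the bow is lowered with the board home (x of board_centre in the frame of cutter_base between -0.002 and 0.002 m and y of board_centre in the frame of cutter_base between -0.002 and 0.002 m and angle between the x axis of board_centre and the x axis of cutter_base, either way round below 0.02 rad and value of joint wire_bow below 0.025 rad), for 0.2 s.
At the end, for the whole second after the job is handed in: The board lies flat on the base, its far edge within 2 mm of both dowels and its left end within 2 mm of the end stop, square to the base within 0.02 rad; the bow is fully down (joint below 0.025 rad), the wire in the groove (all of step 2 and z of board_centre in the frame of cutter_base below 0.021 m and angle between board_centre's own z axis and vertical below 0.03 rad); the robot touches nothing.
It fails at once if the board is rammed: more than 20 N on a dowel or on the end stop (contact force between board and dowel_left above 20 N or contact force between board and dowel_right above 20 N or contact force between board and end_stop above 20 N).
It fails at once if the bow or its wire presses on the board with more than 12 N (contact force between wire_bow and board above 12 N).
It fails at once if a bystander is moved by more than 30 mm (distance of any of tub, label_tape, marker, deli_pot, timer from where it was at the start of the episode above 0.03 m).
It also fails if it takes over 72 s, if anything falls off the work surface, if the arm or the gripper's body presses on something with over 40 N, if the wrist force passes 120 N, or if a joint passes its speed limit or range.

## Working session

There is one attempt and no reset: what is moved stays moved. The work goes in short steps, Python scripts to look and compute and a shell command to move; the robot and the scene stay as the last step left them, time stands still between calls to the robot, and variables do not carry over. Pictures are saved under pics/ and viewed, at most 10 in all, crops included, and the job is handed in when it is done.

```bash
mkdir -p pics; cat > h.py <<'E'
import numpy as np, cv2
from cell import readout, vision, sign_off, arm
from scipy.spatial.transform import Rotation as R
def img(name):
    d=vision.get_image(name); return d
def pts(d):
    # world point for each pixel from depth
    z=d["z_map"]; K=np.array(d["camera_matrix"]); h,w=z.shape
    u,v=np.meshgrid(np.arange(w),np.arange(h))
    p=np.stack([(u-K[0,2])/K[0,0]*z,-(v-K[1,2])/K[1,1]*z,-z],-1)
    Rm=np.array(d["rotation"]); Rm=Rm if Rm.shape==(3,3) else R.from_rotvec(Rm).as_matrix()
    return p@Rm.T+np.array(d["position"])
E
python3 - <<'E'
from h import *
for n in("scene","top"):
    d=img(n); cv2.imwrite(f"pics/{n}0.png",d["pixels"]); np.save(n+"0.npy",pts(d)); print(n,d["position"],d["rotation"],d["camera_matrix"],[k for k in d])
print(readout.observe())
E
```

```text
scene [-0.24241454 -0.67495484  0.96135863] [ 0.8083774  -0.35546959 -0.7814809 ] [[413.13878742   0.         317.26723475]
 [  0.         413.13878742 203.19988822]
 [  0.           0.           1.        ]] ['pixels', 'z_map', 'camera_matrix', 'position', 'rotation']
top [0.21737529 0.00383715 1.49153834] [ 0.16117798 -0.17454623 -1.62363103] [[495.99475751   0.         320.11426589]
 [  0.         495.99475751 195.24500974]
 [  0.           0.           1.        ]] ['pixels', 'z_map', 'camera_matrix', 'position', 'rotation']
{'clock': 0.1, 'joints': array([-0.10258371,  0.43513378,  0.0249556 ,  1.5739767 , -0.01158475,
        1.1339574 , -0.0751093 ]), 'dq': array([-0.00088479, -0.00153941,  0.00144001, -0.00218543, -0.00051135,
       -0.00020678,  0.00021584]), 'joint_efforts': array([ 2.76666542e-03, -6.69124532e+01,  9.87763703e-01, -3.15145969e+01,
       -6.05509384e-02,  3.73947364e-02,  1.19628339e-04]), 'position': array([ 6.24572205e-01, -5.53317568e-05,  2.26046724e-01]), 'ee_rot': array([-2.22092286e+00, -2.22076316e+00,  1.61287102e-03]), 'force': array([ 0.15112797,  0.22984289, -0.08201378]), 'ft_torque': array([-0.00687154,  0.01206383, -0.03211231]), 'gripper_force': 0.0, 'width': 0.999755294237147}
```

View pics/scene0.png

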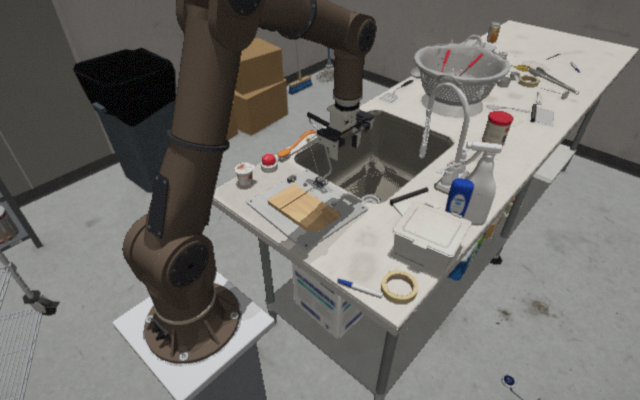

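View pics/top0.png

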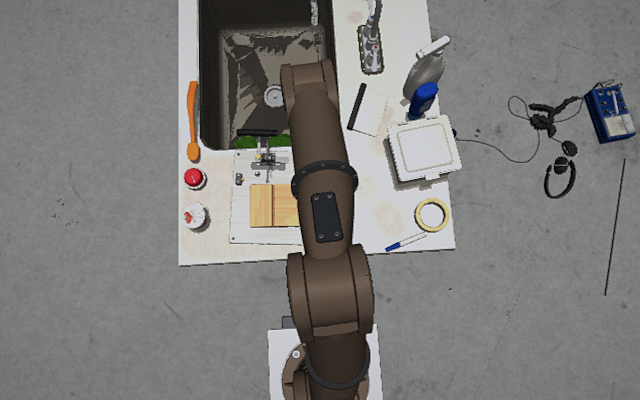

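The scene view shows the base plate at about (305,207) with the board on it, the tape at (400,286), the marker at (360,288), the tub at (430,235), the pot at (244,175) and the timer at (268,160). In the top view the board's left half is at (275,205), but the arm hides the rest. I'll enlarge both.

```bash
python3 - <<'E'
from h import *
a=cv2.imread("pics/scene0.png")[110:260,210:390]; b=cv2.imread("pics/top0.png")[115:255,170:330]
A=cv2.resize(a,(720,600),interpolation=cv2.INTER_CUBIC); cv2.imwrite("pics/s1.png",A)
B=cv2.resize(b,None,fx=4,fy=4,interpolation=cv2.INTER_CUBIC); cv2.imwrite("pics/t1.png",B)
P=np.load("top0.npy"); S=np.load("scene0.npy")
for n,(u,v) in dict(boardmid=(270,200),boardedge=(251,205),plate=(240,205),handle=(258,132),pot=(193,215),timer=(194,178),tape=(432,200),marker=(405,243),platecorner=(233,241)).items(): print(n,P[v,u].round(3))
for n,(u,v) in dict(board=(300,205),plate=(262,210),pr=(345,212),cr=(308,243),handle=(345,130)).items(): print("s",n,S[v,u].round(3))
E
```

```text
boardmid [0.527 0.134 0.024]
boardedge [0.514 0.191 0.029]
plate [0.521 0.227 0.006]
handle [0.65  0.134 0.288]
pot [0.485 0.354 0.074]
timer [0.601 0.355 0.053]
tape [ 0.499 -0.356  0.021]
marker [ 0.374 -0.263  0.013]
platecorner [0.411 0.25  0.012]
s board [0.512 0.094 0.025]
s plate [0.419 0.188 0.008]
s pr [ 0.603 -0.034  0.01 ]
s cr [ 0.407 -0.043  0.014]
s handle [ 0.59  -0.027  0.336]
```

View pics/s1.png

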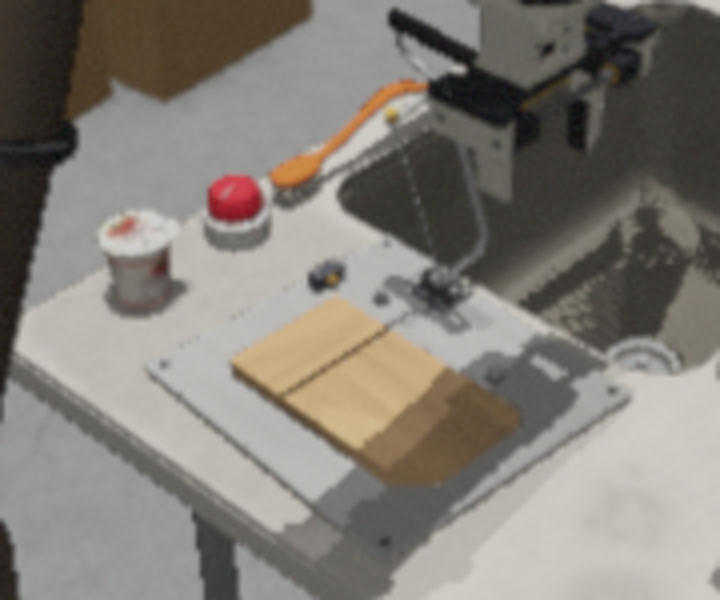

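View pics/t1.png

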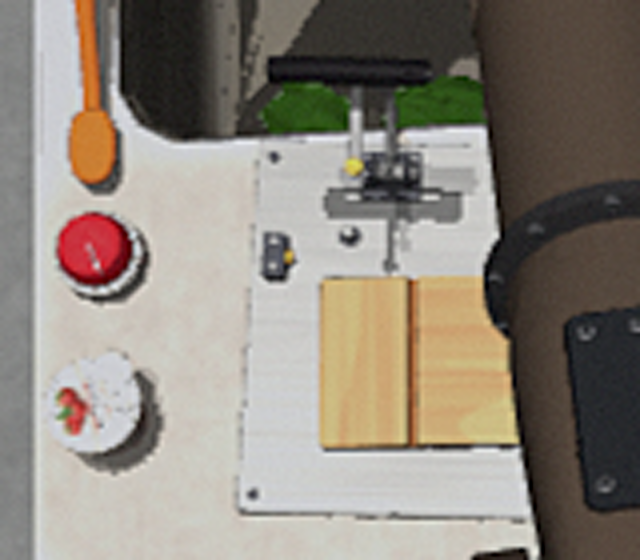

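The crops show the plate corners (scene crop (148,372), (388,560), (630,393), (388,238)), the left dowel (top crop (349,236)), the end stop's brass button (293,257), the groove (410,360) and the handle (272–430, 70). The board is short of both the dowels and the stop. Next I'll cast these to points.

```bash
cat >> h.py <<'E'
CAL={"scene":([-0.24241454,-0.67495484,0.96135863],[0.8083774,-0.35546959,-0.7814809],413.13878742,317.26723475,203.19988822),
"top":([0.21737529,0.00383715,1.49153834],[0.16117798,-0.17454623,-1.62363103],495.99475751,320.11426589,195.24500974)}
def cast(cam,u,v,z):
    p,r,f,cx,cy=CAL[cam]; d=R.from_rotvec(r).apply([(u-cx)/f,-(v-cy)/f,-1]); p=np.array(p)
    return p+d*(z-p[2])/d[2]
E
python3 - <<'E'
from h import *
sc=lambda x,y:((x+.5)/4+210-.5,(y+.5)/4+110-.5); tc=lambda x,y:((x+.5)/4+170-.5,(y+.5)/4+115-.5)
for n,p,z in [("pl NL",(148,372),.01),("pl NR",(388,560),.01),("pl FR",(630,393),.01),("pl FL",(388,238),.01),("b NL",(232,365),.028),("b FL",(338,298),.028),("b FR",(520,408),.028),("b cutR",(517,430),.01),("b cut near",(388,482),.01),("cutR2",(440,484),.01)]:
    print("s",n,cast("scene",*sc(*p),z).round(4))
for n,p,z in [("pl NL",(239,514),.01),("pl FL",(261,141),.01),("dowL",(349,236),.026),("button",(294,257),.02),("b NL",(321,447),.028),("b FL",(321,279),.028),("gr near",(411,446),.028),("gr far",(411,280),.028),("hL",(270,70),.277),("hR",(431,72),.277)]:
    print("t",n,cast("top",*tc(*p),z).round(4))
# fine: wood mask in scene
im=cv2.imread("pics/scene0.png"); hsv=cv2.cvtColor(im,cv2.COLOR_BGR2HSV); m=cv2.inRange(hsv,(8,60,40),(28,255,255)); 
w=np.zeros_like(m); w[175:240,260:350]=m[175:240,260:350]; w=cv2.morphologyEx(w,cv2.MORPH_CLOSE,np.ones((5,5)))
c=max(cv2.findContours(w,0,2)[0],key=cv2.contourArea); print(cv2.contourArea(c),cv2.approxPolyDP(c,2.,True)[:,0].tolist())
S=np.load("scene0.npy")[110:170,290:420]; k=(S[...,2]>.2)&(S[...,2]<.31)&(abs(S[...,1]-.13)<.09);print(S[k].min(0),S[k].max(0))
E
```

```text
s pl NL [0.4075 0.2553 0.01  ]
s pl NR [ 0.3861 -0.0564  0.01  ]
s pl FR [ 0.6703 -0.0775  0.01  ]
s pl FL [0.6953 0.2354 0.01  ]
s b NL [0.4504 0.1905 0.028 ]
s b FL [0.5794 0.1884 0.028 ]
s b FR [ 0.5755 -0.0314  0.028 ]
s b cutR [ 0.5681 -0.035   0.01  ]
s b cut near [0.4491 0.003  0.01  ]
s cutR2 [ 0.4759 -0.0301  0.01  ]
t pl NL [0.4056 0.2614 0.01  ]
t pl FL [0.6959 0.2381 0.01  ]
t dowL [0.6111 0.1704 0.026 ]
t button [0.5987 0.2136 0.02  ]
t b NL [0.4497 0.1963 0.028 ]
t b FL [0.5782 0.1925 0.028 ]
t gr near [0.4465 0.1294 0.028 ]
t gr far [0.5734 0.1244 0.028 ]
t hL [0.657 0.189 0.277]
t hR [0.6496 0.0856 0.277 ]
1783.5 [[268, 200], [271, 205], [308, 231], [320, 230], [339, 216], [337, 211], [295, 185], [294, 178], [291, 179], [289, 187]]
[0.59834797 0.08293938 0.20527544] [0.67097972 0.18963661 0.29288388]
```

Estimates: base origin ≈ (0.540, 0.100) with yaw ≈ −0.072. The board is ≈ 27 mm short in x and 25 mm short in y, turned +0.04. The cut corner is ≈ (0.458, −0.022), and the bow angle ≈ 1.3 (handle height 0.28 fits). I'll push with closed fingers along world angle 41°, so the tool turns +49°.

```bash
python3 -m creep '[[-0.22,-0.96,0,0,0],[-0.22,-0.96,0,0,0],[-0.22,-0.96,0,0,0],[-0.22,-0.96,0,0,0],[-0.22,-0.96,0,0,0],[0,0,0,0,0],[0,0,0,0,0]]' 20; python3 -m creep '[[0,0,0,1,0],[0,0,0,1,0],[0,0,0,1,0],[0,0,0,1,0],[0,0,0,1,0],[0,0,0,1,0],[0,0,0,1,0],[0,0,0,1,0],[0,0,0,1,0],[0,0,0,1,0],[0,0,0,1,0],[0,0,0,1,0]]'; python3 -m creep '[[0,0,0.8,0.27,0],[0,0,0.8,0,0],[0,0,0.8,0,0],[0,0,0.8,0,0],[0,0,0.8,0,0],[0,0,0,0,0],[0,0,0,0,0]]'
```

```text
clock: 0.98
position: [0.4336, -0.0439, 0.2269]
ee_rot: [2.221, 2.221, 0.001]
force: [-0.2, 0.0, -0.1]
width: 0.29
gripper_force: 0.0
clock: 2.48
position: [0.4341, -0.0436, 0.2265]
ee_rot: [2.934, 1.123, -0.0]
force: [0.0, 0.4, 0.3]
width: 0.003
gripper_force: 0.0
clock: 3.35
position: [0.434, -0.0439, 0.0673]
ee_rot: [2.943, 1.098, 0.001]
force: [-0.3, -0.3, 0.5]
width: 0.004
gripper_force: 0.0
```

```bash
python3 -m creep '[[0,0,0.6,0,0],[0,0,0.4,0,0],[0,0,0.25,0,0],[0,0,0,0,0],[0,0,0,0,0]]'; python3 - <<'E'
from h import *
a=img("scene")["pixels"]; b=img("top")["pixels"]
A=cv2.resize(a[140:265,220:400],None,fx=4,fy=4,interpolation=cv2.INTER_CUBIC); cv2.imwrite("pics/s2.png",A)
cv2.imwrite("pics/t2.png",cv2.resize(b[110:270,180:380],None,fx=4,fy=4)[:600])
E
```

```text
clock: 3.98
position: [0.4336, -0.044, 0.0174]
ee_rot: [2.943, 1.098, 0.002]
force: [0.3, -0.4, 0.8]
width: 0.002
gripper_force: 0.0
```

View pics/s2.png

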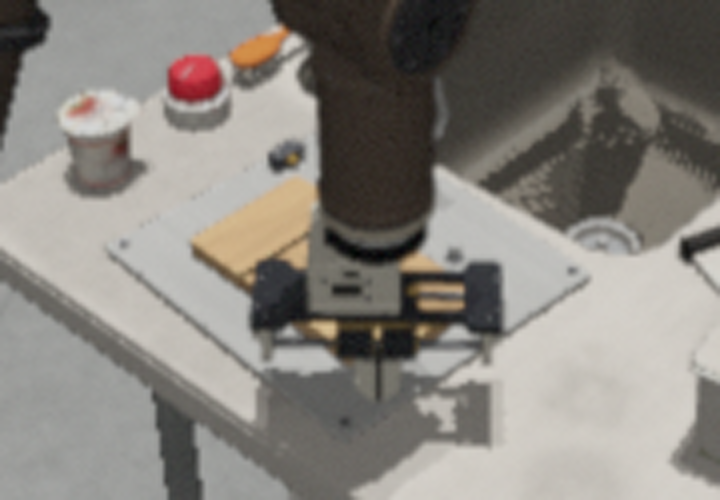

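Closed fingers (~(378,385) in the crop) stand in front of the cut corner, clear of the board and low over the plate. Now for a slow advance.

```bash
for i in 1 ; do python3 -m creep '[[0.1,0,0,0,0],[0.1,0,0,0,0],[0.1,0,0,0,0],[0.1,0,0,0,0],[0.1,0,0,0,0],[0.1,0,0,0,0],[0.1,0,0,0,0],[0.1,0,0,0,0]]'; python3 -m creep '[[0.1,0,0,0,0],[0.08,0,0,0,0],[0.08,0,0,0,0],[0,0,0,0,0]]'; done
```

```text
clock: 5.08
position: [0.457, -0.0232, 0.0167]
ee_rot: [2.944, 1.098, -0.001]
force: [-1.0, -0.7, -0.3]
width: 0.002
gripper_force: 0.9
clock: 5.58
position: [0.4655, -0.0159, 0.0168]
ee_rot: [2.943, 1.099, 0.001]
force: [-0.7, -0.6, -0.0]
width: 0.004
gripper_force: 0.0
```

```bash
python3 -m creep '[[0.05,0,0,0,0],[0.05,0,0,0,0],[0.05,0,0,0,0],[0.05,0,0,0,0],[0,0,0,0,0]]';python3 -m creep '[[0.03,0,0,0,0],[0.03,0,0,0,0],[0,0,0,0,0]]'
```

```text
clock: 6.2
position: [0.4714, -0.0108, 0.0168]
ee_rot: [2.943, 1.098, 0.001]
force: [-0.6, -0.2, 0.1]
width: 0.002
gripper_force: 0.3
clock: 6.58
position: [0.473, -0.0093, 0.0167]
ee_rot: [2.943, 1.098, 0.0]
force: [-0.1, -0.6, 1.1]
width: 0.006
gripper_force: 0.5
```

```bash
python3 -m creep '[[0.02,0,0,0,0],[0.02,0,0,0,0],[0,0,0,0,0]]';python3 -m creep '[[0.02,0,0,0,0],[0.02,0,0,0,0],[0,0,0,0,0]]'
```

```text
clock: 6.95
position: [0.4742, -0.0083, 0.0167]
ee_rot: [2.943, 1.098, 0.0]
force: [-0.6, -0.9, -0.7]
width: 0.007
gripper_force: 0.6
clock: 7.32
position: [0.4753, -0.0074, 0.0167]
ee_rot: [2.943, 1.098, -0.0]
force: [-1.5, -1.3, 0.4]
width: 0.003
gripper_force: 1.0
```

```bash
python3 -m creep '[[0.02,0,0,0,0],[0.02,0,0,0,0],[0,0,0,0,0]]';python3 -m creep '[[0.02,0,0,0,0],[0.02,0,0,0,0],[0,0,0,0,0]]'
```

```text
clock: 7.7
position: [0.4755, -0.0072, 0.0166]
ee_rot: [2.944, 1.097, -0.003]
force: [-4.3, -5.3, 2.4]
width: 0.003
gripper_force: 3.3
clock: 8.07
position: [0.4756, -0.007, 0.0164]
ee_rot: [2.944, 1.096, -0.006]
force: [-6.5, -7.6, 4.5]
width: 0.003
gripper_force: 5.3
```

```bash
python3 -m creep '[[0.02,0,0,0,0],[0.02,0,0,0,0],[0,0,0,0,0]]';python3 -m creep '[[0.02,0,0,0,0],[0.0,0,0,0,0],[0,0,0,0,0]]'
```

```text
clock: 8.45
position: [0.4757, -0.0069, 0.0162]
ee_rot: [2.944, 1.094, -0.01]
force: [-9.1, -11.5, 7.9]
width: 0.004
gripper_force: 7.4
clock: 8.82
position: [0.4758, -0.0068, 0.0162]
ee_rot: [2.944, 1.094, -0.011]
force: [-10.2, -13.0, 8.2]
width: 0.002
gripper_force: 8.5
```

The wall is reached: about 16 N horizontal, plus a vertical part I didn't intend. Checking the fit by camera.

```bash
python3 - <<'E'
from h import *
d=img("top");b=d["pixels"]; a=img("scene")["pixels"]
cv2.imwrite("pics/m3.png",np.hstack([cv2.resize(b[140:240,225:325],(500,500),interpolation=cv2.INTER_CUBIC),cv2.resize(a[165:245,255:315],(300,500),interpolation=cv2.INTER_CUBIC)[:, :300]]))
s=readout.observe();print(s["force"],s["ft_torque"])
E
```

```text
[ -9.79569376 -12.21759185   7.79715697] [-2.69262116  2.28821261  0.10652021]
```

View pics/m3.png

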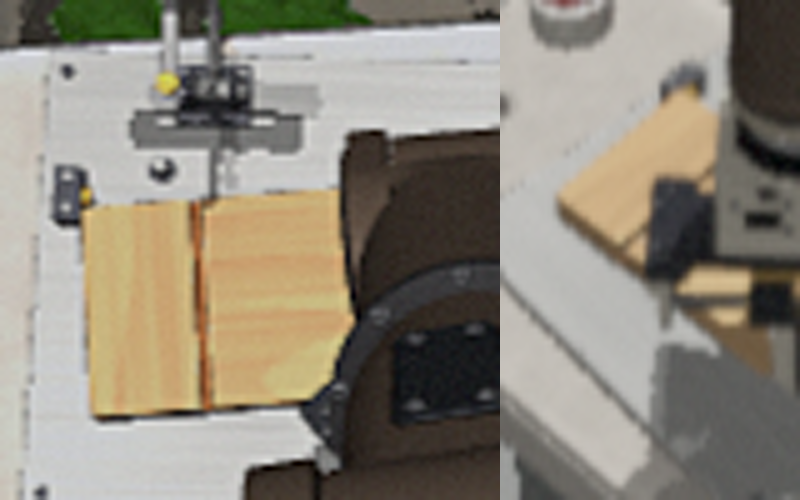

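```bash
cat >> h.py <<'E'
psi=-0.072; O=np.array([.540,.1005])
def tobase(p): c,s=np.cos(psi),np.sin(psi); d=np.array(p)[:2]-O; return np.array([c*d[0]+s*d[1],-s*d[0]+c*d[1]])*1000
E
python3 - <<'E'
from h import *
tc=lambda x,y:((x+.5)/5+225-.5,(y+.5)/5+140-.5)
for n,p,z in [("plL1",(28,470),.01),("plL2",(48,60),.01),("bFL",(84,208),.028),("bNL",(95,417),.028),("bFedge",(338,192),.028),("bNedge",(300,404),.028),("grF",(200,202),.028),("grN",(209,410),.028),("dowLtop",(163,168),.026),("dowL nearfoot",(163,182),.012),("button",(91,195),.02)]:
    q=cast("top",*tc(*p),z); print(n,q.round(4),tobase(q).round(1))
E
```

```text
plL1 [0.4342 0.2583 0.01  ] [-116.9  149.8]
plL2 [0.6904 0.2404 0.01  ] [140.  150.3]
bFL [0.5896 0.2179 0.028 ] [ 41.1 120.6]
bNL [0.461  0.2147 0.028 ] [-87.1 108.2]
bFedge [0.5905 0.0634 0.028 ] [ 53.  -33.3]
bNedge [0.4615 0.0923 0.028 ] [-77.7 -13.8]
grF [0.5892 0.1474 0.028 ] [45.7 50.4]
grN [0.4611 0.1467 0.028 ] [-82.   40.4]
dowLtop [0.6124 0.1694 0.026 ] [67.3 73.9]
dowL nearfoot [0.6073 0.1713 0.012 ] [62.  75.4]
button [0.5996 0.2145 0.02  ] [ 51.2 118. ]
```

The top view shows the board slanted by about +0.085 rad. Its far left corner (crop (84,208)) is caught beside the brass button, about 6 mm too far left, and neither dowel is touched. Fix: back off, nudge the left end to the right, square it against the dowels with a push at y = 0, then press the cut corner again.

```bash
python3 -m creep '[[-0.1,0,0,0,0],[-0.2,0,0,0,0],[-0.4,0,0,0,0],[-0.4,0,0,0,0],[0,0,-0.8,0,0],[0,0,-0.8,0,0],[0,0,-0.8,0,0],[0,0,-0.5,-0.25,0],[0,0,0,-1,0],[0,0,0,0,0]]'; python3 -m creep '[[0,0,0,-1,0],[0,0,0,-1,0],[0,0,0,-1,0],[0,0,0,-1,0],[0,0,0,-1,0],[0,0,0,-1,0],[0,0,0,-1,0],[0,0,0,-1,0],[0,0,0,-1,0],[0,0,0,-1,0],[0,0,0,0,0]]'; python3 - <<'E'
from h import *
s=readout.observe(); print(tobase(s["position"]).round(1),s["force"].round(1), (R.from_rotvec(s["ee_rot"]).as_matrix()).round(3).tolist())
E
```

```text
clock: 10.18
position: [0.4457, -0.033, 0.1329]
ee_rot: [2.893, 1.224, 0.001]
force: [0.7, 0.1, -0.7]
width: 0.003
gripper_force: 0.0
clock: 11.55
position: [0.4457, -0.0328, 0.1323]
ee_rot: [-2.301, -2.138, 0.001]
force: [-0.6, 0.3, -0.4]
width: 0.003
gripper_force: 0.0
[ -84.5 -139.8] [-0.6  0.3 -0.4] [[0.073, 0.997, -0.001], [0.997, -0.073, 0.0], [-0.0, -0.001, -1.0]]
```

```bash
python3 -m creep '[[0.9,0,0,0,0],[0.9,0,0,0,0],[0.9,0,0,0,0],[0.9,0,0,0,0],[0.9,0,0,0,0],[0.9,0,0,0,0],[0.9,0,0,0,0],[0.9,0,0,0,0],[0,0,0,0,0]]'; python3 -m creep '[[0,0.6,0,0,0],[0,0.6,0,0,0],[0,0.6,0,0,0],[0,0,0.6,0,0],[0,0,0.8,0,0],[0,0,0.8,0,0],[0,0,0.4,0,0],[0,0,0.25,0,0],[0,0,0,0,0],[0,0,0,0,0]]';python3 - <<'E'
from h import *
s=readout.observe(); print(tobase(s["position"]).round(1),s["force"].round(1))
E
```

```text
clock: 12.68
position: [0.4662, 0.2579, 0.1324]
ee_rot: [-2.297, -2.142, -0.001]
force: [-0.2, 0.7, 0.4]
width: 0.003
gripper_force: 0.0
clock: 13.92
position: [0.5393, 0.25, 0.0197]
ee_rot: [2.299, 2.14, 0.002]
force: [0.7, -0.1, -0.2]
width: 0.003
gripper_force: 0.0
[-11.5 149. ] [ 0.7 -0.1 -0.2]
```

```bash
python3 -m creep '[[-0.1,0,0.05,0,0],[-0.1,0,0,0,0],[-0.1,0,0,0,0],[-0.1,0,0,0,0],[-0.1,0,0,0,0],[-0.1,0,0,0,0],[0,0,0,0,0]]'; python3 -m creep '[[-0.08,0,0,0,0],[-0.08,0,0,0,0],[-0.08,0,0,0,0],[-0.08,0,0,0,0],[0,0,0,0,0]]'; python3 -m creep '[[0.2,0,0,0,0],[0.4,0,0,0,0],[0.4,0,-0.5,0,0],[0,-0.5,-0.9,0,0],[0,-0.7,-0.9,0,0],[0,-0.7,-0.7,0,0],[0,0,0,0,0]]'
python3 - <<'E'
from h import *
s=readout.observe(); print(tobase(s["position"]).round(1),s["force"].round(1))
b=img("top")["pixels"]; cv2.imwrite("pics/m4.png",cv2.resize(b[140:260,225:345],(600,600),interpolation=cv2.INTER_CUBIC))
E
```

```text
clock: 14.8
position: [0.537, 0.2253, 0.0168]
ee_rot: [2.299, 2.14, -0.0]
force: [0.1, -0.2, -0.3]
width: 0.007
gripper_force: 0.0
clock: 15.42
position: [0.536, 0.2123, 0.0167]
ee_rot: [2.3, 2.14, -0.001]
force: [0.0, 0.4, -0.2]
width: 0.008
gripper_force: 0.1
clock: 16.3
position: [0.4621, 0.2609, 0.139]
ee_rot: [-2.295, -2.145, -0.006]
force: [1.0, 0.7, 0.5]
width: 0.006
gripper_force: 0.0
[-89.2 154.4] [1.  0.7 0.5]
```

View pics/m4.png

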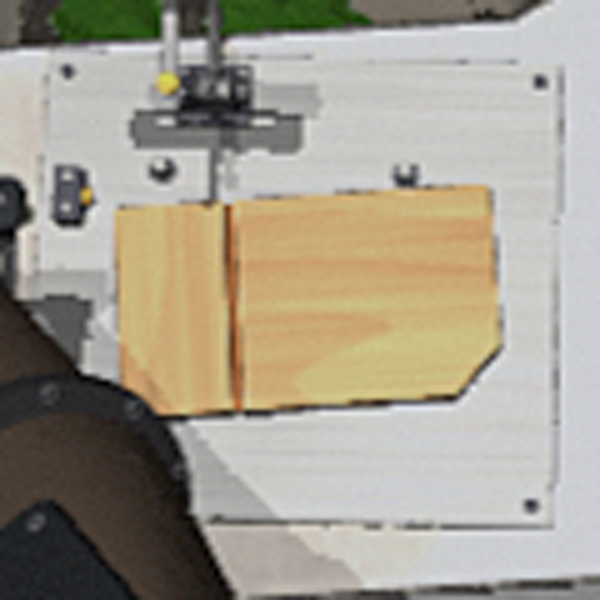

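This gives a clear full view: the button (85,195) is free of the board (left end at ~(116,207)), and the right dowel (405,172) almost touches the far edge. Measuring again.

```bash
python3 - <<'E'
from h import *
tc=lambda x,y:((x+.5)/5+225-.5,(y+.5)/5+140-.5)
for n,p,z in [("plFR",(560,66),.01),("plNR",(551,524),.01),("bFL",(116,207),.028),("bFR",(489,187),.028),("bNL~",(160,416),.028),("cutN",(459,398),.028),("cutR",(500,345),.028),("dowR",(405,168),.026),("dowL",(163,165),.026)]:
    q=cast("top",*tc(*p),z); print(n,q.round(4),tobase(q).round(1))
E
```

```text
plFR [ 0.6677 -0.0777  0.01  ] [ 140.2 -168.5]
plNR [ 0.383  -0.0532  0.01  ] [-145.5 -164.6]
bFL [0.5891 0.1985 0.028 ] [ 41.9 101.2]
bFR [ 0.5882 -0.0284  0.028 ] [  57.4 -125.1]
bNL~ [0.4593 0.176  0.028 ] [-86.   69.5]
cutN [ 0.4595 -0.0026  0.028 ] [ -72.9 -108.7]
cutR [ 0.4902 -0.0291  0.028 ] [ -40.3 -132.8]
dowR [0.6037 0.022  0.026 ] [ 69.2 -73.7]
dowL [0.6143 0.1693 0.026 ] [69.2 74. ]
```

```bash
python3 -m creep '[[0,-0.9,0,0,0],[-0.77,0,0,0,0],[-0.77,0,0,0,0],[-0.77,0,0,0,0],[-0.77,0,0,0,0],[-0.77,0,0,0,0],[0,0,0.9,0,0],[0,0,0.9,0,0],[0,0,0.8,0,0],[0,0,0.4,0,0],[0,0,0,0,0],[0,0,0,0,0]]'; python3 - <<'E'
from h import *
s=readout.observe(); print(tobase(s["position"]).round(1),s["force"].round(1))
E
```

```text
clock: 17.85
position: [0.4167, 0.1073, 0.0168]
ee_rot: [2.299, 2.141, -0.0]
force: [-1.0, 0.5, 1.0]
width: 0.005
gripper_force: 0.0
[-123.5   -2.1] [-1.   0.5  1. ]
```

```bash
python3 -m creep '[[0,0.12,0,0,0],[0,0.12,0,0,0],[0,0.12,0,0,0],[0,0.12,0,0,0],[0,0.1,0,0,0],[0,0,0,0,0]]'; python3 -m creep '[[0,0.04,0,0,0],[0,0.04,0,0,0],[0,0.04,0,0,0],[0,0.04,0,0,0],[0,0,0,0,0]]';python3 -m creep '[[0,0.04,0,0,0],[0,0.04,0,0,0],[0,0,0,0,0]]'
```

```text
clock: 18.6
position: [0.4397, 0.1056, 0.0167]
ee_rot: [2.299, 2.14, 0.0]
force: [-1.2, -0.5, 0.2]
width: 0.003
gripper_force: 0.0
clock: 19.23
position: [0.4459, 0.1051, 0.0167]
ee_rot: [2.299, 2.141, 0.0]
force: [0.1, -0.6, -0.1]
width: 0.006
gripper_force: 0.0
clock: 19.6
position: [0.4487, 0.1049, 0.0167]
ee_rot: [-2.299, -2.141, 0.0]
force: [-1.6, 0.3, 0.5]
width: 0.004
gripper_force: 1.0
```

```bash
python3 -m creep '[[0,0.02,0,0,0],[0,0.02,0,0,0],[0,0,0,0,0]]'; python3 -m creep '[[0,0.02,0,0,0],[0,0.02,0,0,0],[0,0,0,0,0]]'; python3 -c "
from h import *
s=readout.observe(); print(tobase(s['position']).round(1),s['force'].round(1))"
```

```text
clock: 19.98
position: [0.4506, 0.1048, 0.0167]
ee_rot: [2.299, 2.141, 0.0]
force: [-1.4, 0.9, 1.0]
width: 0.006
gripper_force: 0.9
clock: 20.35
position: [0.4522, 0.1046, 0.0167]
ee_rot: [2.299, 2.141, 0.0]
force: [-2.4, 1.0, 0.8]
width: -0.001
gripper_force: 0.8
[-87.8  -2.2] [-2.4  1.   0.8]
```

```bash
python3 -m creep '[[0,0.02,0,0,0],[0,0.02,0,0,0],[0,0,0,0,0]]'; python3 -m creep '[[0,0.02,0,0,0],[0,0.02,0,0,0],[0,0,0,0,0]]';  python3 -m creep '[[0,0.02,0,0,0],[0,0.02,0,0,0],[0,0,0,0,0]]'
```

```text
clock: 20.72
position: [0.4539, 0.1045, 0.0168]
ee_rot: [2.299, 2.141, 0.0]
force: [-1.0, 0.3, 0.9]
width: 0.008
gripper_force: 0.9
clock: 21.1
position: [0.4554, 0.1044, 0.0167]
ee_rot: [2.299, 2.141, 0.0]
force: [-1.2, -1.0, 1.1]
width: 0.009
gripper_force: 0.9
clock: 21.48
position: [0.4563, 0.1044, 0.0167]
ee_rot: [-2.299, -2.141, 0.001]
force: [-5.3, 1.3, 3.1]
width: 0.005
gripper_force: 2.9
```

```bash
python3 -m creep '[[0,0.02,0,0,0],[0,0.02,0,0,0],[0,0,0,0,0]]'; python3 -c "
from h import *
s=readout.observe(); print(tobase(s['position']).round(1),s['force'].round(1))"
```

```text
clock: 21.85
position: [0.4574, 0.1046, 0.0166]
ee_rot: [-2.297, -2.141, 0.002]
force: [-6.7, 2.3, 4.6]
width: 0.007
gripper_force: 4.1
[-82.6  -1.8] [-6.7  2.3  4.6]
```

```bash
python3 -m creep '[[0,-0.1,0,0,0],[0,-0.5,0,0,0],[0,-0.5,-0.3,0,0],[0,0,-0.9,0,0],[0,0,-0.9,0,0],[0,0,-0.7,0,0],[-0.85,0.25,0,0,0],[-0.85,0.25,0,0,0],[-0.85,0.25,0,0,0],[-0.85,0.15,0,0,0],[0,0,0,0,0],[0,0,0,0,0]]'; python3 -m creep '[[0,0,0,1,0],[0,0,0,1,0],[0,0,0,1,0],[0,0,0,1,0],[0,0,0,1,0],[0,0,0,1,0],[0,0,0,1,0],[0,0,0,1,0],[0,0,0,1,0],[0,0,0,1,0],[0,0,0,1,0],[0,0,0,0.25,0]]';python3 - <<'E'
from h import *
s=readout.observe(); print(tobase(s["position"]).round(1),s["force"].round(1))
b=img("top")["pixels"]; cv2.imwrite("pics/m5.png",cv2.resize(b[140:260,225:345],(600,600),interpolation=cv2.INTER_CUBIC))
E
```

```text
clock: 23.35
position: [0.4411, -0.0306, 0.1288]
ee_rot: [2.299, 2.14, 0.001]
force: [0.4, 1.1, 0.0]
width: 0.003
gripper_force: 0.0
clock: 24.85
position: [0.441, -0.0297, 0.1288]
ee_rot: [-2.943, -1.1, -0.001]
force: [0.2, 0.0, -0.4]
width: 0.004
gripper_force: 0.0
[ -89.4 -137. ] [ 0.2  0.  -0.4]
```

View pics/m5.png

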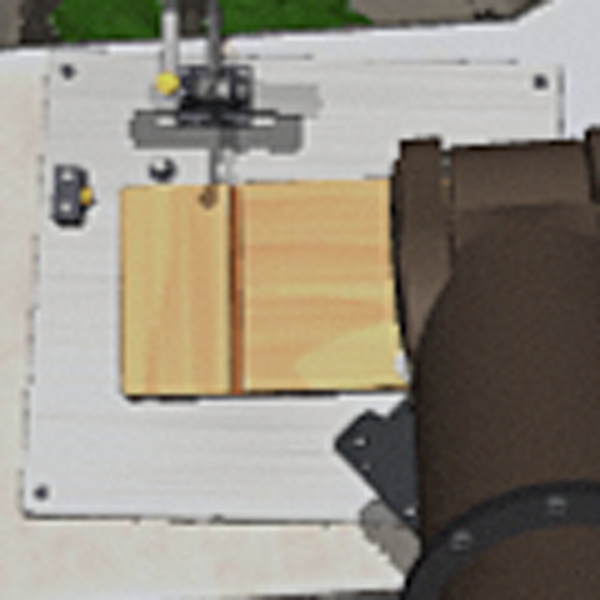

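The board now bears on the left dowel (162,172) and is square (far edge (122,188) to (390,181)), about 15 mm short of the button. The tool already lies on the home push line, so I'll lower it and press.

```bash
python3 -m creep '[[0,0,0.9,0,0],[0,0,0.9,0,0],[0,0,0.6,0,0],[0,0,0.35,0,0],[0,0,0,0,0],[0.15,0,0,0,0],[0.15,0,0,0,0],[0.15,0,0,0,0],[0.15,0,0,0,0],[0.1,0,0,0,0],[0,0,0,0,0]]'; python3 -m creep '[[0.05,0,0,0,0],[0.05,0,0,0,0],[0.05,0,0,0,0],[0,0,0,0,0]]';python3 -c "
from h import *
s=readout.observe(); print(tobase(s['position']).round(1),s['force'].round(1))"
```

```text
clock: 26.28
position: [0.4622, -0.0123, 0.0187]
ee_rot: [2.943, 1.099, 0.0]
force: [-0.2, -0.7, 0.2]
width: 0.006
gripper_force: 0.0
clock: 26.78
position: [0.464, -0.0093, 0.0182]
ee_rot: [-2.943, -1.097, 0.007]
force: [-5.9, -2.3, 2.4]
width: 0.003
gripper_force: 3.0
[ -67.9 -115. ] [-5.9 -2.3  2.4]
```

```bash
python3 -m creep '[[0.03,-0.02,0,0,0],[0.03,-0.02,0,0,0],[0.03,-0.02,-0.01,0,0],[0.03,-0.02,0,0,0],[0,0,0,0,0]]';python3 -m creep '[[0.03,-0.02,0,0,0],[0.03,-0.02,0,0,0],[0,0,0,0,0]]';python3 -c "
from h import *
s=readout.observe(); print(tobase(s['position']).round(1),s['force'].round(1))"
```

```text
clock: 27.4
position: [0.4636, -0.0041, 0.0181]
ee_rot: [-2.942, -1.096, 0.012]
force: [-9.5, -2.4, 2.5]
width: 0.008
gripper_force: 4.7
clock: 27.78
position: [0.4638, -0.002, 0.0181]
ee_rot: [-2.943, -1.095, 0.014]
force: [-11.2, -5.3, 5.6]
width: 0.004
gripper_force: 6.1
[ -68.6 -107.7] [-11.2  -5.3   5.6]
```

```bash
cat >> h.py <<'E'
def board():
    b=img("top")["pixels"]; h=cv2.cvtColor(b,cv2.COLOR_BGR2HSV); m=cv2.inRange(h,(8,70,90),(25,255,255)); m[:175]=0; m[235:]=0; m[:,:236]=0; m[:,345:]=0
    m=cv2.morphologyEx(m,cv2.MORPH_OPEN,np.ones((3,3)))
    for r in (190,198,206,212):
        c=np.where(m[r])[0].min(); print("left",tobase(cast("top",c-.5,r,.028)).round(1))
    for c in (250,256,262,275,282,290,297):
        r=np.where(m[:,c])[0]; 
        if len(r): print("far",tobase(cast("top",c,r.min()-.5,.028)).round(1),"near",tobase(cast("top",c,r.max()+.5,.028)).round(1))
E
python3 -c "from h import *
board()"
```

```text
left [ 13.9 104. ]
left [-10.8 102.9]
left [-35.4 101.8]
left [-53.7 104. ]
far [62.4 95.4] near [-64.1  90.1]
far [62.6 77.1] near [-63.9  72.2]
far [62.9 58.9] near [-63.7  54.2]
far [63.4 19.3] near [-66.2  15.2]
far [63.6 -2. ] near [-66.   -5.7]
far [ 63.9 -26.4] near [-59.6 -29.5]
```

```bash
python3 -m creep '[[-0.1,0,0,0,0],[-0.2,0,0,0,0],[0,0.2,0,0,0],[0,0.25,0,0,0],[0,0,0,0,0],[0.06,0,0,0,0],[0.05,0,0,0,0],[0,0,0,0,0]]';python3 -c "
from h import *
s=readout.observe(); print(tobase(s['position']).round(1),s['force'].round(1))"
```

```text
clock: 28.82
position: [0.475, -0.0184, 0.0191]
ee_rot: [-2.943, -1.099, -0.0]
force: [0.9, -0.3, 0.4]
width: 0.009
gripper_force: 0.0
[ -56.3 -123.3] [ 0.9 -0.3  0.4]
```

```bash
python3 -m creep '[[0.03,-0.03,0,0,0],[0.03,-0.03,0,0,0],[0.03,-0.03,0,0,0],[0.03,-0.03,0,0,0],[0,0,0,0,0]]';python3 -m creep '[[0.025,-0.025,0,0,0],[0.025,-0.025,0,0,0],[0.025,-0.025,0,0,0],[0,0,0,0,0]]';python3 -c "
from h import *
s=readout.observe(); print(tobase(s['position']).round(1),s['force'].round(1))"
```

```text
clock: 29.45
position: [0.475, -0.012, 0.0191]
ee_rot: [-2.943, -1.098, 0.001]
force: [-1.1, -0.9, 0.3]
width: 0.004
gripper_force: 1.0
clock: 29.95
position: [0.4755, -0.0076, 0.0191]
ee_rot: [-2.943, -1.098, 0.0]
force: [-2.6, -1.3, -0.5]
width: 0.006
gripper_force: 1.2
[ -56.6 -112.5] [-2.6 -1.3 -0.5]
```

Gentle sliding. On to the stop.

```bash
python3 -m creep '[[0.02,-0.02,0,0,0],[0.02,-0.02,0,0,0],[0.02,-0.02,0,0,0],[0,0,0,0,0]]';python3 -m creep '[[0.02,-0.01,0,0,0],[0.02,-0.01,0,0,0],[0,0,0,0,0]]';python3 -c "
from h import *
s=readout.observe(); print(tobase(s['position']).round(1),s['force'].round(1))"
```

```text
clock: 30.45
position: [0.4758, -0.0042, 0.0191]
ee_rot: [-2.943, -1.099, 0.0]
force: [-2.7, -1.1, -0.7]
width: 0.0
gripper_force: 1.4
clock: 30.82
position: [0.4759, -0.003, 0.0191]
ee_rot: [-2.943, -1.098, 0.002]
force: [-3.6, -2.6, 0.8]
width: 0.006
gripper_force: 2.6
[ -56.4 -107.9] [-3.6 -2.6  0.8]
```

```bash
python3 -m creep '[[0.015,-0.01,0,0,0],[0.015,-0.01,0,0,0],[0,0,0,0,0]]';python3 -c "
from h import *
s=readout.observe(); print(tobase(s['position']).round(1),s['force'].round(1))
board()"
```

```text
clock: 31.2
position: [0.4761, -0.0018, 0.019]
ee_rot: [-2.944, -1.097, 0.003]
force: [-5.4, -3.6, 1.5]
width: 0.006
gripper_force: 3.1
[ -56.4 -106.7] [-5.4 -3.6  1.5]
left [ 13.7 116.1]
left [-11.  114.9]
left [-35.5 116.8]
left [-53.8 116. ]
far [62.4 95.4] near [-64.1  90.1]
far [62.6 77.1] near [-63.9  72.2]
far [62.9 58.9] near [-63.7  54.2]
far [63.4 19.3] near [-66.2  15.2]
far [63.6 -2. ] near [-66.   -5.7]
far [ 63.9 -26.4] near [-50.5 -29.2]
```

```bash
python3 -m creep '[[0.02,-0.01,0,0,0],[0.02,-0.01,0,0,0],[0,0,0,0,0]]'; python3 -m creep '[[0.02,-0.01,0,0,0],[0.02,-0.01,0,0,0],[0,0,0,0,0]]';python3 -c "
from h import *
s=readout.observe(); print(tobase(s['position']).round(1),s['force'].round(1))"
```

```text
clock: 31.62
position: [0.4762, -0.0011, 0.019]
ee_rot: [2.944, 1.096, -0.004]
force: [-8.0, -6.9, 3.8]
width: 0.007
gripper_force: 4.7
clock: 32.0
position: [0.476, -0.0007, 0.0189]
ee_rot: [2.944, 1.094, -0.007]
force: [-8.2, -10.6, 6.0]
width: 0.006
gripper_force: 6.8
[ -56.5 -105.5] [ -8.2 -10.6   6. ]
```

```bash
python3 -m creep '[[0.015,0.01,-0.01,0,0],[0.01,0.01,0,0,0],[0,0,0,0,0],[0,0,0,0,0]]';python3 -c "
from h import *
s=readout.observe(); print(tobase(s['position']).round(1),s['force'].round(1))"
```

```text
clock: 32.5
position: [0.4761, -0.0007, 0.0189]
ee_rot: [2.945, 1.094, -0.01]
force: [-9.9, -10.3, 4.1]
width: 0.002
gripper_force: 7.6
[ -56.5 -105.5] [ -9.9 -10.3   4.1]
```

```bash
python3 -m creep '[[0.015,0.005,0,0,0],[0.01,0.005,0,0,0],[0,0,0,0,0],[0,0,0,0,0],[0,0,0,0,0],[0,0,0,0,0],[0,0,0,0,0],[0,0,0,0,0]]';python3 -c "
from h import *
s=readout.observe(); print(tobase(s['position']).round(1),s['force'].round(1))
b=img('top')['pixels']; cv2.imwrite('pics/m6.png',cv2.resize(b[160:220,230:320],(780,520),interpolation=cv2.INTER_CUBIC))"
```

```text
clock: 33.5
position: [0.4762, -0.0007, 0.0189]
ee_rot: [-2.945, -1.094, 0.013]
force: [-14.0, -11.3, 9.2]
width: 0.005
gripper_force: 9.0
[ -56.4 -105.5] [-14.  -11.3   9.2]
```

View pics/m6.png

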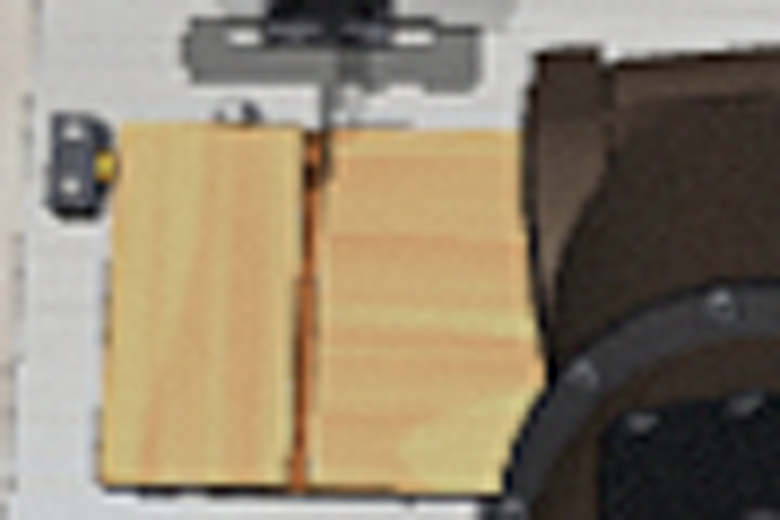

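The board's left end sits on the button (105,165), its far edge on the left dowel (240,115), and the groove lines up with the bow. It took 18 N and was held for 1 s. Now I release, lift and go to the handle.

```bash
python3 -m creep '[[-0.03,0,0,0,0],[-0.05,0,0,0,0],[-0.1,0,0,0,0],[-0.3,0,0,0,0],[-0.3,0,-0.3,0,0],[0,0,-1,0,0],[0,0,-1,0,0.5],[0,0,-1,0,0.5],[0,0,-1,0,0.5],[0,0,-1,-0.25,0.5],[0,0,-1,-1,0.5],[0,0,-1,-1,0.5]]'; python3 -m creep '[[0,0,-0.5,-1,0.5],[0,0,0,-1,0.5],[0,0,0,-1,0.5],[0,0,0,-1,0.5],[0,0,0,-1,0.5],[0,0,0,-1,0.5],[0,0,0,-1,0.5],[0,0,0,-1,0.5],[0,0,0,-1,0.5],[0,0,0,0,0.5]]';python3 -c "
from h import *
s=readout.observe(); print(tobase(s['position']).round(1),s['position'][2],s['force'].round(1),s['width'])
board()
d=img('top'); P=pts(d); k=(P[...,2]>.25)&(P[...,2]<.31)&(d['pixels'].max(-1)<60)&(abs(P[...,1]-.137)<.06)&(abs(P[...,0]-.65)<.05); q=P[k]; print(len(q),q.min(0),q.max(0),np.median(q,0),tobase(np.median(q,0)))"
```

```text
clock: 35.05
position: [0.4562, -0.0187, 0.3138]
ee_rot: [2.847, 1.328, 0.002]
force: [0.6, 0.8, -0.5]
width: 0.498
gripper_force: 0.0
clock: 36.3
position: [0.4564, -0.0186, 0.3322]
ee_rot: [2.3, 2.139, 0.001]
force: [-0.3, 0.5, 0.2]
width: 0.502
gripper_force: 0.0
[ -74.8 -124.8] 0.33218862147539197 [-0.3  0.5  0.2] 0.5023018012536048
left [ 13.7 116.1]
left [-11.  117.9]
left [-35.5 116.8]
left [-53.8 116. ]
far [62.4 95.4] near [-64.1  90.1]
far [62.6 77.1] near [-63.9  72.2]
far [62.9 58.9] near [-63.7  54.2]
far [63.4 19.3] near [-66.2  15.2]
far [63.6 -2. ] near [-66.   -5.7]
far [ 63.9 -26.4] near [-65.7 -29.6]
far [ 39.2 -48.2] near [-65.4 -50.5]
287 [0.63821765 0.08466034 0.26762846] [0.66302026 0.18892532 0.29491602] [0.64867624 0.13750747 0.28695876] [105.73243182  44.7295194 ]
```

```bash
python3 -m creep '[[0.71,0.767,0,0,0.5],[0.71,0.767,0,0,0.5],[0.71,0.767,0,0,0.5],[0.71,0.767,0,0,0.5],[0.71,0.767,0,0,0.5],[0.71,0.767,0,0,0.5],[0,0,0,0,0.5],[0,0,0,0,0.5]]';python3 -c "
from h import *
s=readout.observe(); print(tobase(s['position']).round(1),s['position'][2],s['force'].round(1),s['width'])"
```

```text
clock: 37.4
position: [0.6525, 0.1381, 0.3313]
ee_rot: [2.3, 2.14, -0.001]
force: [-0.4, 0.6, 0.8]
width: 0.5
gripper_force: 0.0
[109.5  45.6] 0.33133213076009876 [-0.4  0.6  0.8] 0.4996148990168685
```

```bash
python3 -m creep '[[0,0,0.5,0,0.5],[0,0,0.5,0,0.5],[0,0,0.4,0,0.5],[0,0,0.35,0,0.5],[0,0,0,0,0.5]]';python3 -m creep '[[0,0,0,0,0],[0,0,0,0,0],[0,0,0,0,0],[0,0,0,0,0],[0,0,0,0,0]]' 5;python3 -c "
from h import *
s=readout.observe(); print(tobase(s['position']).round(1),s['position'][2],s['force'].round(1),s['width']*92)"
```

```text
clock: 38.02
position: [0.6522, 0.1383, 0.2606]
ee_rot: [-2.299, -2.14, 0.002]
force: [0.5, 0.2, 0.3]
width: 0.5
gripper_force: 0.0
clock: 38.65
position: [0.653, 0.1388, 0.2619]
ee_rot: [2.299, 2.141, 0.001]
force: [0.3, 0.3, 2.3]
width: 0.193
gripper_force: 5.0
[109.9  46.3] 0.26188654349721996 [0.3 0.3 2.3] 17.730608443997433
```

```bash
python3 -c "
import numpy as np
a=np.linspace(1.54,.2355,23);x=-257*np.cos(a);z=257*np.sin(a)
for i in range(22): print('[0,%.2f,%.2f]'%((x[i+1]-x[i])/40,-(z[i+1]-z[i])/40),a[i+1].round(3),(118+x[i+1]).round(1),(23.5+z[i+1]-19).round(1))
print((x[-1]-x[0])/40,-(z[-1]-z[0])/40)"
```

```text
[0,-0.38,0.02] 1.481 94.9 260.5
[0,-0.38,0.05] 1.421 79.8 258.6
[0,-0.37,0.07] 1.362 64.8 255.9
[0,-0.37,0.09] 1.303 50.0 252.3
[0,-0.36,0.11] 1.244 35.4 247.9
[0,-0.36,0.13] 1.184 21.1 242.5
[0,-0.35,0.15] 1.125 7.2 236.4
[0,-0.34,0.17] 1.066 -6.4 229.4
[0,-0.33,0.19] 1.006 -19.5 221.6
[0,-0.32,0.21] 0.947 -32.1 213.1
[0,-0.30,0.23] 0.888 -44.2 203.8
[0,-0.29,0.25] 0.828 -55.7 193.9
[0,-0.27,0.27] 0.769 -66.7 183.3
[0,-0.26,0.28] 0.71 -76.9 172.0
[0,-0.24,0.30] 0.651 -86.5 160.1
[0,-0.22,0.31] 0.591 -95.4 147.8
[0,-0.20,0.32] 0.532 -103.5 134.9
[0,-0.18,0.33] 0.473 -110.8 121.5
[0,-0.16,0.34] 0.413 -117.4 107.7
[0,-0.14,0.35] 0.354 -123.1 93.6
[0,-0.12,0.36] 0.295 -127.9 79.2
[0,-0.10,0.37] 0.236 -131.9 64.5
-6.049820729347031 4.9228132645335885
```

```bash
python3 -m creep '[[0,-0.38,0.02,0,0],[0,-0.38,0.05,0,0],[0,-0.37,0.07,0,0],[0,-0.37,0.09,0,0],[0,0,0,0,0]]';python3 -c "
from h import *
s=readout.observe(); print(tobase(s['position']).round(1),s['position'][2],s['force'].round(1),s['width']*92)"
```

```text
clock: 39.28
position: [0.5919, 0.1435, 0.2524]
ee_rot: [-2.297, -2.141, 0.001]
force: [-2.0, 1.8, 2.9]
width: 0.193
gripper_force: 5.0
[48.7 46.7] 0.25244264584162746 [-2.   1.8  2.9] 17.79892406597895
```

Follows well, with small forces.

```bash
python3 -m creep '[[0,-0.36,0.11,0,0],[0,-0.36,0.13,0,0],[0,-0.35,0.15,0,0],[0,-0.34,0.17,0,0],[0,-0.33,0.19,0,0],[0,-0.32,0.21,0,0],[0,-0.30,0.23,0,0],[0,-0.29,0.25,0,0],[0,0,0,0,0]]';python3 -c "
from h import *
s=readout.observe(); print(tobase(s['position']).round(1),s['position'][2],s['force'].round(1),s['width']*92)"; python3 -m creep '[[0,-0.27,0.27,0,0],[0,-0.26,0.28,0,0],[0,-0.24,0.30,0,0],[0,-0.22,0.31,0,0],[0,0,0,0,0]]';python3 -c "
from h import *
s=readout.observe(); print(tobase(s['position']).round(1),s['position'][2],s['force'].round(1),s['width']*92)"
```

```text
clock: 40.4
position: [0.4866, 0.151, 0.194]
ee_rot: [-2.298, -2.141, 0.001]
force: [2.0, 4.3, -5.1]
width: 0.194
gripper_force: 5.0
[-56.9  46.5] 0.19395889984720038 [ 2.   4.3 -5.1] 17.802398996969053
clock: 41.02
position: [0.4465, 0.1532, 0.147]
ee_rot: [-2.298, -2.141, 0.002]
force: [2.4, 3.7, -3.9]
width: 0.191
gripper_force: 5.0
[-97.   45.9] 0.1469888211921946 [ 2.4  3.7 -3.9] 17.6116904406373
```

```bash
python3 -m creep '[[0,-0.20,0.32,0,0],[0,-0.18,0.33,0,0],[0,-0.16,0.34,0,0],[0,-0.14,0.35,0,0],[0,0,0,0,0]]'; python3 -m creep '[[0,-0.06,0.18,0,0],[0,-0.06,0.18,0,0],[0,0,0,0,0]]';python3 -c "
from h import *
s=readout.observe(); print(tobase(s['position']).round(1),s['position'][2],s['force'].round(1),s['width']*92)
board()"
```

```text
clock: 41.65
position: [0.4201, 0.155, 0.0937]
ee_rot: [-2.299, -2.141, 0.002]
force: [2.3, 3.8, -4.4]
width: 0.192
gripper_force: 5.0
clock: 42.02
position: [0.4155, 0.1553, 0.0797]
ee_rot: [2.299, 2.141, -0.001]
force: [2.4, 1.6, -3.2]
width: 0.194
gripper_force: 5.0
[-128.1   45.7] 0.07973329451973016 [ 2.4  1.6 -3.2] 17.816826854551564
left [14.3 70.7]
left [-9.8 24.5]
left [-34.4  29.8]
left [-52.7  23.2]
far [62.4 95.4] near [37.3 94.4]
far [62.6 77.1] near [22.  75.5]
far [63.4 19.3] near [-63.2  15.3]
far [63.6 -2. ] near [-59.9  -5.5]
far [ 63.9 -26.4] near [-59.6 -29.5]
far [ 61.1 -47.7] near [-65.4 -50.5]
```

```bash
python3 -m creep '[[0,-0.04,0.12,0,0],[0,-0.03,0.12,0,0],[0,-0.02,0.08,0,0],[0,0,0,0,0]]';python3 -c "
from h import *
s=readout.observe(); print(tobase(s['position']).round(1),s['position'][2],s['force'].round(1),s['width']*92)"; python3 -m creep '[[0,-0.01,0.05,0,0],[0,0,0,0,0]]'
```

```text
clock: 42.58
position: [0.4128, 0.1559, 0.0675]
ee_rot: [2.299, 2.14, 0.002]
force: [5.1, -0.6, -1.8]
width: 0.194
gripper_force: 5.0
[-130.8   46.1] 0.06753941314986527 [ 5.1 -0.6 -1.8] 17.881944939386415
clock: 42.82
position: [0.4128, 0.1562, 0.0659]
ee_rot: [2.299, 2.14, 0.003]
force: [5.1, -1.3, 2.8]
width: 0.194
gripper_force: 5.0
```

```bash
python3 -m creep '[[0,0.02,0.03,0,0],[0,0,0.02,0,0],[0,0,0,0,0]]';python3 -m creep '[[0,0.02,0.03,0,0],[0,0,0.02,0,0],[0,0,0,0,0]]'
```

```text
clock: 43.2
position: [0.4128, 0.1561, 0.0637]
ee_rot: [2.299, 2.141, 0.001]
force: [3.0, -0.1, 5.3]
width: 0.193
gripper_force: 5.0
clock: 43.58
position: [0.4128, 0.1559, 0.0615]
ee_rot: [-2.299, -2.141, 0.001]
force: [0.4, -0.3, 4.1]
width: 0.193
gripper_force: 5.0
```

The pads now slip on the handle, so the bow is at its limit. I'll release, go up, and check the height by touching down lightly with closed fingers.

```bash
python3 -m creep '[[0,0,0,0,0.5],[0,0,0,0,0.5],[0,0,0,0,0.5],[0,0,-0.5,0,0.5],[0,0,-0.8,0,0.5],[0,0,-0.3,0,0],[0,0,0,0,0],[0,0,0,0,0],[0,0,0,0,0]]'; python3 -m creep '[[0,0,0.5,0,0],[0,0,0.2,0,0],[0,0,0,0,0]]';python3 -c "
from h import *
s=readout.observe(); print(tobase(s['position']).round(1),s['position'][2],s['force'].round(1),s['width']*92)"
```

```text
clock: 44.7
position: [0.4128, 0.1555, 0.1246]
ee_rot: [-2.299, -2.141, 0.003]
force: [-0.0, 0.5, 0.3]
width: 0.115
gripper_force: 0.0
clock: 45.08
position: [0.4128, 0.1555, 0.0969]
ee_rot: [-2.299, -2.141, 0.003]
force: [-0.1, 0.5, -0.1]
width: 0.008
gripper_force: 0.0
[-130.8   45.7] 0.09686158190511693 [-0.1  0.5 -0.1] 0.7132915158202807
```

```bash
python3 -m creep '[[0,0,0.05,0,0],[0,0,0.03,0,0],[0,0,0,0,0]]';python3 -m creep '[[0,0,0.03,0,0],[0,0,0,0,0]]';python3 -m creep '[[0,0,0.03,0,0],[0,0,0,0,0]]'
```

```text
clock: 45.45
position: [0.4135, 0.1558, 0.0945]
ee_rot: [2.299, 2.141, 0.001]
force: [0.0, -0.1, -0.6]
width: 0.005
gripper_force: 0.0
clock: 45.7
position: [0.4134, 0.1558, 0.0931]
ee_rot: [2.299, 2.141, 0.0]
force: [-0.0, 0.5, -0.1]
width: 0.007
gripper_force: 0.0
clock: 45.95
position: [0.4135, 0.1559, 0.0925]
ee_rot: [2.299, 2.141, 0.001]
force: [-3.2, -1.1, 11.1]
width: 0.003
gripper_force: 5.3
```

The touch comes at z = 0.0925, exactly the handle top at joint 0. Lifting away for a last look.

```bash
python3 -m creep '[[0,0,-0.1,0,0],[0,0,-0.7,0,0],[0,0,-0.9,0,0],[0,0,-0.9,0,0],[-0.9,0,-0.9,0,0],[-0.9,0,0,0,0],[-0.9,0,0,0,0],[-0.9,0,0,0,0],[-0.9,0,0,0,0],[-0.9,0,0,0,0],[0,0,0,0,0],[0,0,0,0,0]]'; python3 -c "
from h import *
board()
b=img('top')['pixels']; cv2.imwrite('pics/m7.png',cv2.resize(b[140:260,180:330],(750,600),interpolation=cv2.INTER_CUBIC))"
```

```text
clock: 47.45
position: [0.398, -0.0591, 0.2319]
ee_rot: [-2.299, -2.141, -0.0]
force: [-0.3, -0.1, -0.7]
width: 0.004
gripper_force: 0.0
left [ 13.7 116.1]
left [-11.  117.9]
left [-35.5 116.8]
left [-53.8 116. ]
far [62.4 95.4] near [-64.1  90.1]
far [62.6 77.1] near [-63.9  72.2]
far [62.9 58.9] near [53.4 58.5]
far [63.4 19.3] near [-66.2  15.2]
far [63.6 -2. ] near [-66.   -5.7]
far [ 63.9 -26.4] near [-59.6 -29.5]
far [ 61.1 -47.7] near [-65.4 -50.5]
```

View pics/m7.png

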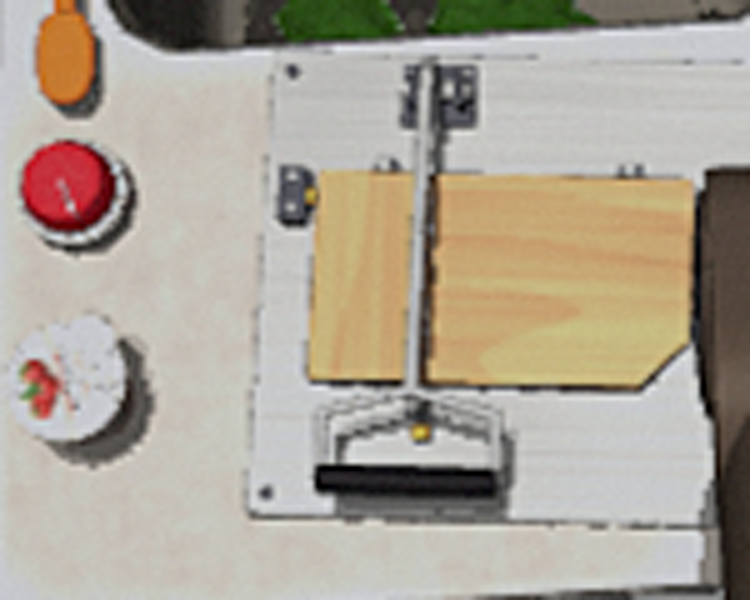

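The bow is down (handle (405,480)) over the groove. The board is on both dowels (388,165) and (630,170) and on the button (312,195), and the bystanders in view have not moved.

```bash
python3 -c "
from cell import sign_off
print(sign_off())"
```

```text
the job is handed in; nothing more can be done
None
```

The job is handed in, with no verdict returned: the board is home on both dowels and the end stop (about 18 N total push, held 1 s), the bow is fully down with the wire over the groove, and the robot is clear; my first push jammed the board beside the stop's button, so I backed it off, squared it against the dowels and pressed it again.

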